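# Release the catch and shut the hand valve

### The job

Shut the hand valve on the bench: first draw its sliding catch back all the way, away from the valve, to free the lever, then swing the lever a quarter turn past the catch until it stops. Do not force the lever against the catch; leave the catch drawn back and do not disturb the bearing, disc and elbow fitting lying round the valve.

Things in the scene. Friction and masses are not known exactly. Their poses are not given: they have to be found in the camera images.
- valve_block: Hand valve on a dark steel plate 90 x 335 x 10 mm, fixed. Origin: on the bench, on the stem axis (the lever's pivot). z up, y along the pipe from stem to catch; plate x -45..45, y -85..250 mm. Valve and pipe: x -26..26, y -71..71, up to z 82 mm at the stem. Grey catch guide: x -48..-4, y 173..245, top z 79 mm. Between y 71 and 173 the plate is bare under the lever.
- stem (a point): Point on the lever's vertical pivot axis, 70 mm above the bench, at half the lever's thickness.
- lever (a joint): Flat lever with black rubber sleeve. 0: open, along +y of valve_block; grows counter-clockwise seen from above, towards -x; 1.571 rad: shut, along -x, at its stop. Reaches 150 mm from the stem; the sleeve (75 to 150 mm from the stem) is 26 mm wide, z 62 to 78 mm. Stays where left; about 0.35 N m of friction.
- lever_tip (a point): The middle of the lever's free end, 150 mm from the stem axis, 70 mm above the bench; moves with the lever.
- catch (a joint): Sliding catch: 16 mm square steel bolt along y of valve_block at x = -26, z 60 to 76 mm. 0: home, its end beside the lever's -x side, barring the swing (5 mm play); 0.045 m: drawn back to its stop, away from the stem. The lever is free from 0.036 m on. Stays where left; about 3 N slides it.
- catch_knob (a point): Middle of the upright round black knob on the catch, 22 mm in diameter, z 84 to 114 mm (this point: z = 99 mm, on its axis); moves with the catch. At catch = 0 it lies at x = -26, y = 200 mm of valve_block.
- bearing: Ball bearing lying flat, 72 mm across, 18 mm high; origin under its centre. Loose, to be left alone. It lies on the bench on the side to which the lever swings, and the lever passes over or close by it, well above its top.
- valve_disc: Plain steel disc with a centre hole, lying flat, 117 mm across, 14 mm high; origin under its centre. Loose, to be left alone.
- elbow_fitting: Black elbow fitting with hexagon ends, 63 x 82 x 44 mm; origin under its centre. Loose, to be left alone.

How it is judged:
On the way, in this order (a step that is already met when the one before it is completed fails the run):
1. the catch is drawn back while the lever is still at its open position (value of joint catch above 0.036 m and value of joint lever below 0.2 rad), for 0.1 s.
2. the lever is swung to its shut stop (value of joint lever above 1.48 rad), for 0.2 s.
At the end, for the whole second after the job is handed in: The lever stands within 0.09 rad (5 degrees) of its shut stop at 1.571 rad, at rest, and the catch is still drawn back by more than 36 of its 45 mm (value of joint lever above 1.48 rad and value of joint catch above 0.036 m and velocity of joint lever between -0.05 and 0.05 rad/s); the robot touches nothing.
It fails at once if the lever is forced past the catch: turned beyond 0.12 rad while the catch is drawn back less than 25 mm (value of joint lever between 0.12 and 0.6 rad and value of joint catch below 0.025 m).
It fails at once if the bearing, the disc or the elbow fitting is shifted more than 25 mm (distance of any of bearing, valve_disc, elbow_fitting from where it was at the start of the episode above 0.025 m).
It also fails if it takes over 43 s, if anything falls off the work surface, if the arm or the gripper's body presses on something with over 40 N, if the wrist force passes 120 N, or if a joint passes its speed limit or range.

### The arm

A 7-joint arm with a two-finger parallel gripper is mounted at the origin on a cart in front of the work surface, level with it; the furniture and walls round the work are solid. World frame = base frame: x ahead of the robot, y to its left, z up, the work surface at z = 0. Lengths are in m, angles in rad, forces in N, time in s.
With the tool pointing down it reaches from about 0.425 to 0.925 m from the base axis. Payload 6.8 kg.
Tool frame: the origin (TCP) lies at the very end of the fingers, on their centre line; the grasp point (between the pads) lies 19 mm behind it; z points along the fingers, y is the line along which they close (so a half turn about z gives the same grasp; the last joint's range is limited). The gripper opens to 85 mm and grips with 20 to 120 N. Pads are 22 mm wide; open, the fingers measure 114 mm over their backs; the gripper's body (76 mm by 85 mm) begins 54 mm behind the grasp point. The pads swing forward as they close: fully open they stand 13 mm farther back than shut.
Start: joints at [1.087, 0.477, 0.022, 1.555, -0.011, 1.109, -0.083], TCP at [0.248, -0.628, 0.231] pointing down, gripper open.
Joint ranges: [-2.96, 2.96], [-0.34, 2.1], [-1.41, 1.46], [0.24, 2.44], [-1.37, 4.51], [0.17, 1.92], [-2.96, 2.96]. Speed limits (rad/s): [2.39, 2.39, 3.14, 3.14, 3.14, 3.14, 3.14].

### API

Orientations are given as a unit quaternion [w, x, y, z].
In Python, from station import get_obs, read_camera, hand_in gives the robot as it stands.
- The arm moves only by the tool arm_command, never from a script. Its argument "commands" is one flat list of numbers, 7 for each row, row after row: the shift along the tool's x, y, z in m, then the turn, a rotation vector about the tool's x, y, z in degrees, then the opening, from 0 (shut) to 1 (fully open). In form: [tx, ty, tz, rx, ry, rz, fingers, tx, ty, tz, rx, ry, rz, fingers, ...]. A call has 1 to 8 rows; each row is the pose to reach, as a shift and turn from the pose commanded when the call began, along the tool's axes at that moment; what a row does not reach only later rows make up. A row lasts 1/10 s, in which the tool goes at most 50 mm and 8.59 degrees, less where a joint would pass 70% of its speed; a pose out of reach is approached as far as the arm can. A call with a gripper value outside its range is refused whole. The fingers move at their own pace and stop on an object; "force" is the grip in N (left out, the last holds). Time passes only in rows, so rows that repeat a pose let the fingers close. It gives the time, the measured TCP pose, the force, the opening and the grip force at its end, in the units of the state.
- get_obs(): the state, without advancing time (a new reading comes with each control period).
- read_camera(name): name is "scene" or "top" or "wrist"; returns a dict with "img" (384x512x3 uint8, red, green, blue), "camera_matrix" (3x3 intrinsics, pixels), "pose" (4x4, takes a point from camera to world coordinates). Camera axes: x right, y down, z forward; pixel columns grow to the right and rows downward; lengths in m; the calibration is good to about 2 mm. The wrist camera is an equidistant fisheye: a pixel r from the principal point sees the ray r / f radians off the axis. A picture is of the moment at which its call begins. There is no depth.
- hand_in(): hands the job in; it is judged then, once.
The state is a dict: "t": time; "q": joint angles; "joint_vel": joint speeds; "joint_torque": joint torques, N m; "eef_pos": TCP position; "tool_rot": TCP orientation; "contact_force": force on the tool from outside, world axes, zero at the start; "torque": the same for the moment, N m; "gripper_width": opening from 0.0 (shut) to 1.0 (fully open); "grasp_force": force on a finger pad.
Only numpy, scipy, OpenCV 4.12 (cv2) and the standard library are available. Lean on these libraries where they do the work, as an engineer would, in place of code of your own. Each camera call takes 0.05 s, during which the arm holds its last target. There are 200 camera calls.

## Working session

There is one attempt and no reset: what is moved stays moved. The work goes in short steps, Python scripts to look and compute and a tool call to move; the robot and the scene stay as the last step left them, time stands still between calls to the robot, and variables do not carry over. Pictures are saved under pics/ and viewed, at most 10 in all, crops included, and the job is handed in when it is done.

Besides the shell and the picture viewer there is one more tool, called after "Request:" as name(argument=value, ...) on one line, values as JSON. arm_command: Moves the arm, as the interface text tells. Its arguments: {"type":"object","properties":{"commands":{"type":"array","items":{"type":"number"}},"force":{"type":"number"}},"required":["commands"]}

```bash
mkdir -p pics; python3 - <<'E'
from station import *
import cv2,numpy as np,pickle
o=get_obs();print(o)
d={}
for n in("scene","top"):
    c=read_camera(n);d[n]=c;cv2.imwrite(f"pics/{n}0.png",c["img"][:,:,::-1]);print(n,c["camera_matrix"].tolist(),c["pose"].round(4).tolist())
pickle.dump(d,open("c0.pkl","wb"))
E
```

```text
{'t': 0.0, 'q': array([ 1.08690132,  0.47784161,  0.02232462,  1.55647646, -0.01149866,
        1.10927211, -0.08312745]), 'joint_vel': array([ 1.07768427e-03,  7.44906669e-05, -1.02500151e-03, -5.06147867e-04,
       -6.06573521e-04,  1.96718715e-04, -4.71042528e-04]), 'joint_torque': array([ 5.37182914e-04, -5.96449757e+01,  1.60799693e+00, -2.81195498e+01,
        1.24821975e-02,  9.21332510e-03, -4.86734834e-06]), 'eef_pos': array([ 0.24750668, -0.62734025,  0.23028702]), 'tool_rot': array([-9.03321792e-04,  9.82397971e-01,  1.86797624e-01, -2.40432769e-04]), 'contact_force': array([ 0.18421611,  1.1112122 , -0.40960845]), 'torque': array([ 0.01905192,  0.00129119, -0.00383427]), 'grasp_force': 0.0, 'gripper_width': 0.996731321575364}
scene [[376.6984951711002, 0.0, 255.16782307173366], [0.0, 376.6984951711002, 186.92213790810462], [0.0, 0.0, 1.0]] [[-0.5195, -0.6517, 0.5526, 0.0966], [-0.8544, 0.3933, -0.3395, 0.4428], [0.0039, -0.6485, -0.7612, 0.7419], [0.0, 0.0, 0.0, 1.0]]
top [[373.5213812453786, 0.0, 251.66483921500662], [0.0, 373.5213812453786, 186.69612152509947], [0.0, 0.0, 1.0]] [[-0.1363, -0.964, 0.2281, 0.3539], [-0.9907, 0.1318, -0.0353, 0.1795], [0.0039, -0.2308, -0.973, 0.9346], [0.0, 0.0, 0.0, 1.0]]
```

View pics/top0.png

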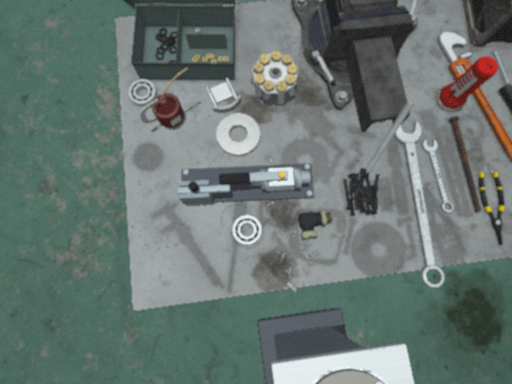

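View pics/scene0.png

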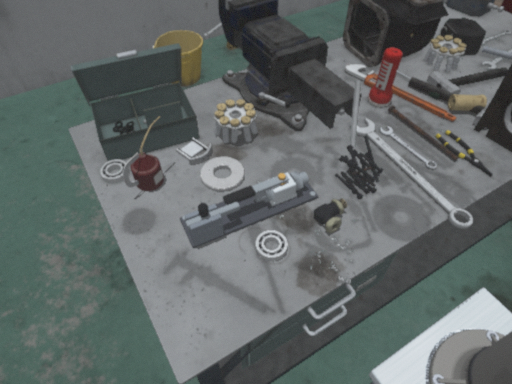

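The top view shows the valve with its stem near (283,177) and the catch knob near (194,187). The bearing is at (247,230), the disc at (238,133) and the elbow at (314,222). The scene view agrees, with the knob at (204,210). I'll enlarge both.

```bash
python3 - <<'E'
import cv2,numpy as np,pickle
d=pickle.load(open("c0.pkl","rb"))
a=d["top"]["img"][150:220,170:330,::-1];b=d["scene"]["img"][165:250,170:330,::-1]
f=lambda x:cv2.resize(x,None,fx=5,fy=5,interpolation=cv2.INTER_CUBIC)
a=cv2.resize(a,None,fx=4,fy=4,interpolation=cv2.INTER_CUBIC);b=cv2.resize(b,None,fx=3.75,fy=3.75,interpolation=cv2.INTER_CUBIC)
a=cv2.resize(d["top"]["img"][155:215,170:330,::-1],None,fx=5,fy=5,interpolation=cv2.INTER_CUBIC)
cv2.imwrite("pics/crop_a.png",a)
E
```

```text
(no output)
```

View pics/crop_a.png

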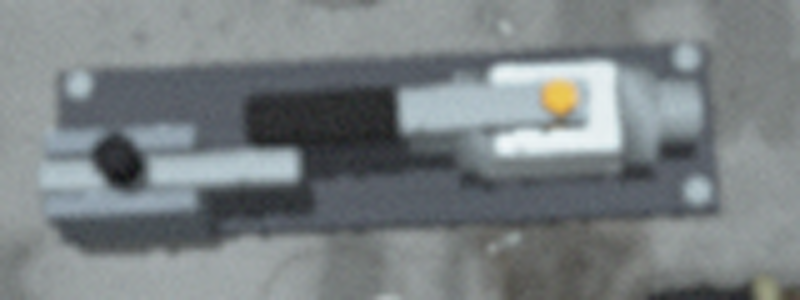

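In the enlarged crop, the plate corners are at (62,72), (703,43) and (717,212). The orange stem cap is at (560,97), the sleeve end at (247,119) and the knob at about (120,158), all in crop pixels. The bolt end at (300,165) lies beside the lever's -x side, as expected.

```bash
cat > h.py <<'E'
import numpy as np
def hit(c,u,v,z):
    r=c["pose"][:3,:3]@np.linalg.inv(c["camera_matrix"])@[u,v,1];p=c["pose"][:3,3]
    return p+r*(z-p[2])/r[2]
E
python3 - <<'E'
import pickle
from h import *
from scipy.optimize import least_squares
d=pickle.load(open("c0.pkl","rb"));t=d["top"];s=d["scene"]
cr=lambda u,v:(170+(u+.5)/5-.5,155+(v+.5)/5-.5)
L=[((-.0,.150,.078),(247,119)),((.045,.250,.01),(62,72)),((.045,-.085,.01),(703,43)),((-.045,-.085,.01),(717,212)),((0,0,.085),(560,97)),((-.026,.2,.1),(120,158))]
W=np.array([hit(t,*cr(*p),m[2])[:2] for m,p in L]);M=np.array([m[:2] for m,_ in L])
R=lambda a:np.array([[np.cos(a),-np.sin(a)],[np.sin(a),np.cos(a)]])
f=lambda x:(M@R(x[2]).T+x[:2]-W).ravel()
r=least_squares(f,[.5,0,0]);print(r.x,(r.fun.reshape(-1,2)*1e3).round(1).tolist())
k=R(r.x[2])@[-.026,.2]+r.x[:2];print("knob",k,"scene check",hit(s,204,210,.1))
print("bearing",hit(t,247,230,.018),hit(s,271,244,.018),"disc",hit(t,238,133,.014),"elbow",hit(t,314,222,.03))
E
```

```text
[ 0.57436176  0.07538624 -0.09091711] [[2.8, 2.4], [0.7, 3.2], [-0.5, -1.0], [-1.3, -1.1], [0.4, 0.8], [-2.1, -4.3]]
knob [0.56662753 0.27692081] scene check [0.56371082 0.2831061  0.1       ]
bearing [0.4620841  0.17253164 0.018     ] [0.46052045 0.17670626 0.018     ] disc [0.71789627 0.16192052 0.014     ] elbow [0.45780883 0.00831994 0.03      ]
```

```bash
cat >> h.py <<'E'
from scipy.spatial.transform import Rotation as Ro
from station import *
V=np.array([.5744,.0754]);A=-.091
def world(x,y):  # valve xy -> world
    return V+[np.cos(A)*x-np.sin(A)*y,np.sin(A)*x+np.cos(A)*y]
def row(p,yaw=None):
    o=get_obs();q=o["tool_rot"];r=Ro.from_quat([q[1],q[2],q[3],q[0]])
    if yaw is None: rv=np.zeros(3)
    else:
        y=np.array([np.cos(yaw),np.sin(yaw),0]);z=np.array([0,0,-1.]);t=Ro.from_matrix(np.c_[np.cross(y,z),y,z])
        rv=(r.inv()*t).as_rotvec(degrees=True)
    print(np.round(r.inv().apply(np.array(p)-o["eef_pos"]),4),rv.round(1),"world",np.round(p,3))
E
python3 -c "
from h import *
row([.5,-.25,.23],-.7)
row([.55,.0,.23],A)
row([*world(-.026,.15),.2],A)"
```

```text
[ 0.3734 -0.2584  0.0008] [ -0.1  -0.  -28.4] world [ 0.5  -0.25  0.23]
[ 0.5116 -0.4726  0.0011] [ -0.1  -0.  -63.3] world [0.55 0.   0.23]
[ 0.6063 -0.6794  0.0314] [ -0.1  -0.  -63.3] world [0.562 0.227 0.2  ]
```

Request:
arm_command(commands=[0.05,-0.03,0,0,0,-4,0,0.09,-0.06,0,0,0,-7,0,0.13,-0.09,0,0,0,-10,0,0.17,-0.12,0,0,0,-13,0,0.21,-0.145,0,0,0,-16,0,0.25,-0.17,0,0,0,-19,0,0.29,-0.2,0,0,0,-22,0,0.33,-0.23,0,0,0,-25,0])

```text
t: 0.9
eef_pos: [0.4695, -0.2931, 0.2311]
tool_rot: [-0.0, 0.918, 0.396, -0.0]
contact_force: [0.5, -1.0, -0.3]
gripper_width: 0.002
grasp_force: 0.0
```

```bash
python3 -c "
from h import *
o=get_obs();print(o['t'],o['q'],o['eef_pos'],o['gripper_width'])
row([.55,.0,.23],A)
row([*world(-.026,.15),.2],A)"
```

```text
0.9 [ 0.62777154  0.28989865 -0.22125423  1.83677621  0.07359947  1.02315234
 -0.37952856] [ 0.4695445  -0.2931312   0.23111234] 0.0019792586089023793
[ 0.2684 -0.1427  0.0011] [ -0.    0.  -38.1] world [0.55 0.   0.23]
[ 0.4419 -0.2898  0.0311] [ -0.    0.  -38.1] world [0.562 0.227 0.2  ]
```

Request:
arm_command(commands=[0.035,-0.02,0,0,0,-5,0,0.07,-0.04,0,0,0,-10,0,0.105,-0.06,0,0,0,-15,0,0.14,-0.08,0,0,0,-20,0,0.175,-0.1,0,0,0,-25,0,0.21,-0.12,0,0,0,-30,0,0.245,-0.14,0,0,0,-35,0,0.28,-0.16,0,0,0,-38,0])

```text
t: 1.7
eef_pos: [0.5454, 0.0197, 0.2311]
tool_rot: [-0.0, 0.739, 0.674, -0.0]
contact_force: [0.9, 0.5, -0.2]
gripper_width: -0.0
grasp_force: 0.0
```

```bash
python3 -c "
from h import *
o=get_obs();print(o['t'],o['q'],o['eef_pos'])
row([*world(-.026,.15),.2],A)"
```

```text
1.7 [ 0.2541775   0.30685325 -0.49089568  1.83964577  0.16640246  1.03606901
 -0.39505664] [0.54536429 0.01966255 0.23107599]
[ 0.2082 -0.0024  0.031 ] [-0.   0.  -0.1] world [0.562 0.227 0.2  ]
```

Request:
arm_command(commands=[0.04,0,0,0,0,0,0,0.08,0,0.01,0,0,0,0,0.12,0,0.015,0,0,0,0,0.15,-0.001,0.02,0,0,0,0,0.18,-0.002,0.025,0,0,0,0,0.2,-0.002,0.03,0,0,0,0,0.2,-0.002,0.03,0,0,0,0,0.2,-0.002,0.03,0,0,0,0])

```text
t: 2.5
eef_pos: [0.5622, 0.2171, 0.2008]
tool_rot: [-0.0, 0.74, 0.673, -0.001]
contact_force: [-0.4, -0.3, 1.1]
gripper_width: -0.002
grasp_force: 0.0
```

```bash
python3 - <<'E'
from h import *
import cv2,pickle
o=get_obs();print(o['t'],o['q'],o['eef_pos'],o['contact_force'])
c=read_camera("wrist");pickle.dump(c,open("w1.pkl","wb"));print(c["camera_matrix"],c["pose"].round(3))
cv2.imwrite("pics/w1.png",cv2.resize(c["img"][:,:,::-1],(800,600),interpolation=cv2.INTER_CUBIC))
E
```

```text
2.5 [-0.06987213  0.44155832 -0.52970067  1.73651064  0.25427001  1.03361496
 -0.78409349] [0.56222933 0.21713324 0.20077377] [-0.40257195 -0.2522574   1.11943564]
[[297.31863964   0.         256.58255793]
 [  0.         297.31863964 189.41482163]
 [  0.           0.           1.        ]] [[ 0.996 -0.091 -0.027  0.569]
 [-0.094 -0.956 -0.277  0.287]
 [-0.001  0.278 -0.961  0.343]
 [ 0.     0.     0.     1.   ]]
```

View pics/w1.png

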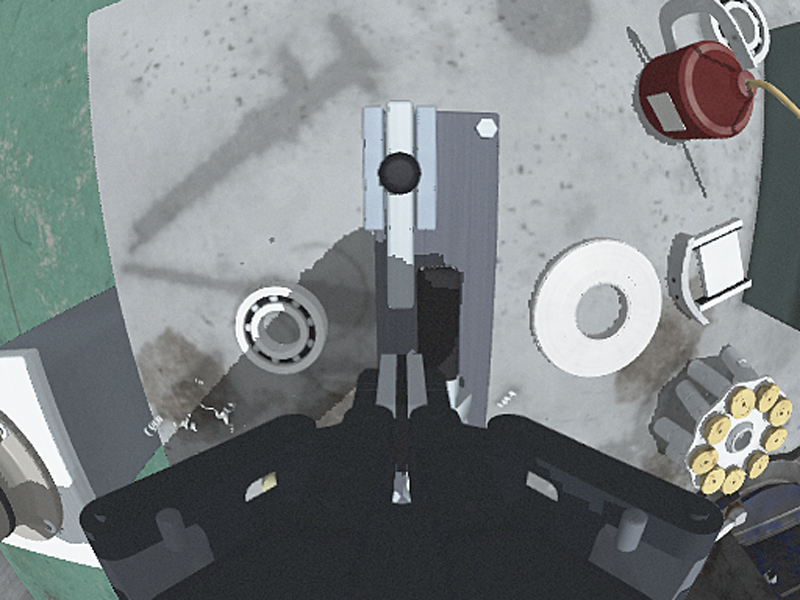

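The wrist view shows the knob top at (400,173), the sleeve end at (438,268) and the plate corner at (498,113). The bearing is at (281,328), to the left.

```bash
cat >> h.py <<'E'
def fish(c,u,v,z,s=1.5625):
    K=c["camera_matrix"];x=np.array([(u+.5)/s-.5-K[0,2],(v+.5)/s-.5-K[1,2]])/K[0,0];th=np.linalg.norm(x)
    r=c["pose"][:3,:3]@np.r_[x/th*np.sin(th),np.cos(th)];p=c["pose"][:3,3];return (p+r*(z-p[2])/r[2])
def valve(p): 
    d=np.array(p[:2])-V;return np.array([np.cos(A)*d[0]+np.sin(A)*d[1],-np.sin(A)*d[0]+np.cos(A)*d[1]])
E
python3 - <<'E'
from h import *;import pickle
c=pickle.load(open("w1.pkl","rb"))
for n,u,v,z in [("knob",400,173,.114),("tip",438,268,.078),("corner",498,112,.01),("bearing",281,328,.018)]:
    p=fish(c,u,v,z);print(n,p.round(4),valve(p).round(4))
print("tcp",valve(get_obs()["eef_pos"]))
E
```

```text
knob [0.5677 0.2831 0.114 ] [-0.0256  0.2062]
tip [0.5844 0.2255 0.078 ] [-0.0037  0.1504]
corner [0.6411 0.3205 0.01  ] [0.0441 0.2501]
bearing [0.466  0.1766 0.018 ] [-0.1172  0.0909]
tcp [-0.02452832  0.13915789]
```

Request:
arm_command(commands=[0,-0.001,0.03,0,0,0,0,0,-0.001,0.06,0,0,0,0,0,-0.001,0.09,0,0,0,0,0,-0.001,0.108,0,0,0,0,0.015,-0.001,0.108,0,0,0,0,0.03,-0.001,0.108,0,0,0,0,0.035,-0.001,0.108,0,0,0,0,0.035,-0.001,0.108,0,0,0,0])

```text
t: 3.35
eef_pos: [0.5654, 0.255, 0.0949]
tool_rot: [0.0, 0.739, 0.673, 0.002]
contact_force: [0.6, -0.5, 0.5]
gripper_width: -0.003
grasp_force: 0.0
```

Request:
arm_command(commands=[0.007,0,0,0,0,0,0,0.014,0,0,0,0,0,0,0.021,0,0,0,0,0,0,0.028,0,0,0,0,0,0,0.034,0,0,0,0,0,0,0.04,0,0,0,0,0,0,0.044,0,0,0,0,0,0,0.044,0,0,0,0,0,0])

```text
t: 4.15
eef_pos: [0.5691, 0.2974, 0.0933]
tool_rot: [-0.0, 0.74, 0.673, 0.0]
contact_force: [-0.2, 0.2, 0.3]
gripper_width: 0.001
grasp_force: 0.0
```

Request:
arm_command(commands=[0.003,0,0,0,0,0,0,0.006,0,0,0,0,0,0,0.008,0,0,0,0,0,0])

```text
t: 4.45
eef_pos: [0.5693, 0.3005, 0.0929]
tool_rot: [0.002, 0.741, 0.672, -0.003]
contact_force: [-4.6, -14.4, 9.6]
gripper_width: 0.001
grasp_force: 7.0
```

```bash
python3 - <<'E'
from h import *
import cv2,pickle
o=get_obs();print(o['t'],o['eef_pos'],valve(o['eef_pos']),o['contact_force'])
c=read_camera("wrist");pickle.dump(c,open("w2.pkl","wb"))
cv2.imwrite("pics/w2.png",cv2.resize(c["img"][60:300,130:450,::-1],(800,600),interpolation=cv2.INTER_CUBIC))
E
```

```text
4.45 [0.56932439 0.30052135 0.09286057] [-0.02551239  0.22372864] [ -4.55125325 -14.42294388   9.55597462]
```

View pics/w2.png

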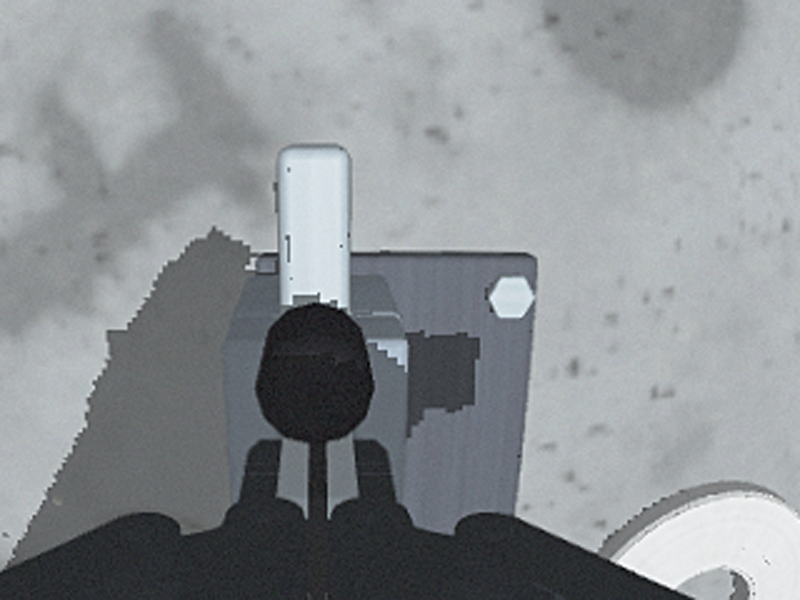

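The knob sits against the shut fingers, and the bolt tail now sticks out past the guide (tail at (315,145)). The force has risen to 15 N, so the catch is probably at its stop. I'll check this with numbers.

```bash
python3 - <<'E'
from h import *;import pickle
c=pickle.load(open("w2.pkl","rb"));c1=pickle.load(open("w1.pkl","rb"))
g=lambda u,v,z:valve(fish(c,130+u/2.5,60+v/2.5,z,1)).round(4)
print("tail now",g(315,145,.076),"tail before",valve(fish(c1,400,101,.076)),"corner",g(538,254,.01),"knob top far edge",g(315,305,.114))
E
```

```text
tail now [-0.0257  0.287 ] tail before [-0.02556028  0.24727102] corner [0.0445 0.2506] knob top far edge [-0.0257  0.262 ]
```

Request:
arm_command(commands=[-0.01,0,0,0,0,0,0,-0.03,0,-0.02,0,0,0,0,-0.045,0,-0.05,0,0,0,0,-0.07,0.03,-0.05,0,0,0,0,-0.09,0.05,-0.05,0,0,0,0,-0.1,0.06,-0.05,0,0,0,0,-0.1,0.065,-0.05,0,0,0,0,-0.1,0.065,-0.05,0,0,0,0])

```text
t: 5.3
eef_pos: [0.6246, 0.2, 0.143]
tool_rot: [-0.001, 0.74, 0.673, 0.0]
contact_force: [-0.1, -0.0, -0.4]
gripper_width: -0.002
grasp_force: 0.0
```

```bash
python3 - <<'E'
from h import *
import cv2,pickle
o=get_obs();print(o['t'],o['eef_pos'],valve(o['eef_pos']),o['contact_force'])
c=read_camera("wrist");pickle.dump(c,open("w3.pkl","wb"))
cv2.imwrite("pics/w3.png",cv2.resize(c["img"][60:300,130:450,::-1],(800,600),interpolation=cv2.INTER_CUBIC))
E
```

```text
5.3 [0.62463032 0.19996171 0.14296568] [0.03870301 0.12861097] [-0.05335383 -0.0405224  -0.40338058]
```

View pics/w3.png

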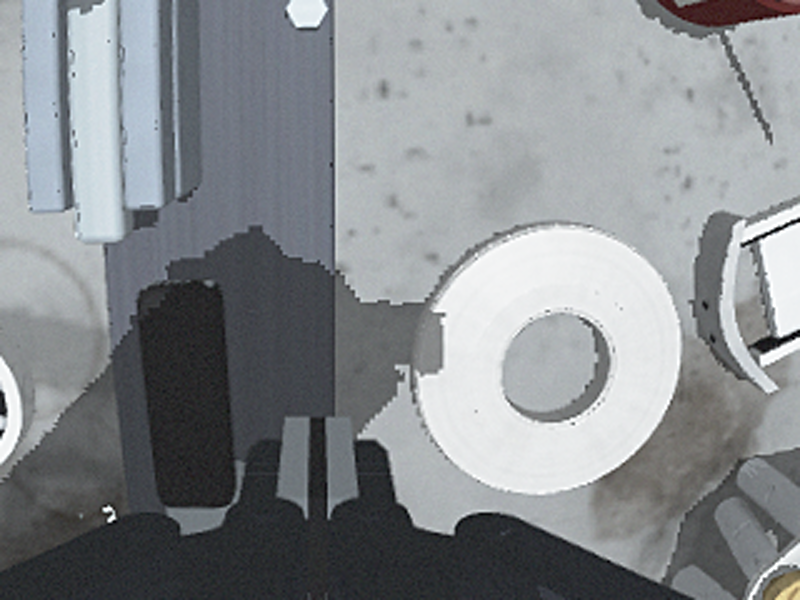

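The sleeve end is at (180,283), and the bolt's front end at (100,242) is now clear beyond it. The disc is untouched.

```bash
python3 - <<'E'
from h import *;import pickle
c=pickle.load(open("w3.pkl","rb"));c1=pickle.load(open("w1.pkl","rb"))
g=lambda u,v,z:valve(fish(c,130+u/2.5,60+v/2.5,z,1)).round(4)
print("bolt end",g(100,242,.076),"before",valve(fish(c1,400,308,.076)),"lever tip",g(180,283,.078),"sleeve base",g(197,506,.078))
E
```

```text
bolt end [-0.025   0.1632] before [-0.02605119  0.1252398 ] lever tip [-0.001  0.151] sleeve base [-0.0003  0.0775]
```

Request:
arm_command(commands=[-0.004,0,0.03,0,0,0,0,-0.008,0,0.06,0,0,0,0,-0.01,0,0.083,0,0,0,0,-0.012,0,0.083,0,0,0,0,-0.014,-0.006,0.083,0,0,0,0,-0.013,-0.012,0.083,0,0,0,0,-0.013,-0.012,0.083,0,0,0,0])

```text
t: 6.05
eef_pos: [0.6114, 0.1882, 0.062]
tool_rot: [0.0, 0.739, 0.673, 0.001]
contact_force: [0.6, 0.0, 0.2]
gripper_width: -0.001
grasp_force: 0.0
```

```bash
python3 - <<'E'
from h import *
o=get_obs();print(o['t'],o['eef_pos'],valve(o['eef_pos']),o['contact_force'],o['q'])
E
```

```text
6.05 [0.61135256 0.18817739 0.06195715] [0.02655107 0.1156688 ] [0.63827998 0.01781424 0.16916588] [-0.07082613  0.65338895 -0.45182796  1.74637188  0.369183    0.82497114
 -0.78867827]
```

Request:
arm_command(commands=[0.002,-0.013,0.002,0,0,0,0,0.003,-0.028,0.002,0,0,0,0,0.002,-0.042,0.002,0,0,0,0,-0.001,-0.057,0.002,0,0,0,0,-0.006,-0.072,0.002,0,0,0,0,-0.013,-0.086,0.002,0,0,0,0,-0.022,-0.099,0.002,0,0,0,0,-0.032,-0.111,0.002,0,0,0,0])

```text
t: 6.85
eef_pos: [0.4991, 0.1665, 0.0595]
tool_rot: [0.001, 0.74, 0.673, 0.002]
contact_force: [4.1, 1.6, 0.1]
gripper_width: -0.001
grasp_force: 1.7
```

```bash
python3 - <<'E'
from h import *
o=get_obs();print(o['t'],o['eef_pos'],valve(o['eef_pos']),o['contact_force'],o['q'])
E
```

```text
6.85 [0.49905077 0.16645688 0.05950732] [-0.08331221  0.0838328 ] [4.08767842 1.60343628 0.14614565] [-0.06021416  0.51323475 -0.47451831  2.02303224  0.36413419  0.68179411
 -0.86242529]
```

Request:
arm_command(commands=[-0.007,-0.006,0,0,0,0,0,-0.013,-0.011,0,0,0,0,0,-0.02,-0.016,0,0,0,0,0,-0.028,-0.02,0,0,0,0,0,-0.036,-0.023,0,0,0,0,0,-0.044,-0.026,0,0,0,0,0,-0.052,-0.029,0,0,0,0,0,-0.057,-0.03,0,0,0,0,0])

```text
t: 7.65
eef_pos: [0.4622, 0.1106, 0.0581]
tool_rot: [-0.0, 0.74, 0.672, -0.001]
contact_force: [2.3, 3.0, -0.5]
gripper_width: 0.003
grasp_force: 1.5
```

Request:
arm_command(commands=[-0.003,0,0,0,0,0,0,-0.005,0,0,0,0,0,0,-0.006,0,0,0,0,0,0])

```text
t: 7.95
eef_pos: [0.462, 0.1096, 0.0582]
tool_rot: [-0.002, 0.739, 0.674, 0.002]
contact_force: [0.9, 14.6, -6.0]
gripper_width: 0.003
grasp_force: 7.8
```

The lever has met its stop at about 15 N. I'll back off, lift clear and look.

Request:
arm_command(commands=[0.006,0,0,0,0,0,0,0.02,0,0,0,0,0,0,0.03,0,-0.03,0,0,0,0,0.04,0,-0.07,0,0,0,0,0.06,0,-0.11,0,0,0,0,0.06,0,-0.14,0,0,0,0,0.06,0,-0.14,0,0,0,0])

```text
t: 8.65
eef_pos: [0.4699, 0.1671, 0.2022]
tool_rot: [0.001, 0.74, 0.673, 0.003]
contact_force: [-0.0, -1.0, -0.2]
gripper_width: -0.001
grasp_force: 0.0
```

```bash
python3 - <<'E'
from h import *
import cv2,numpy as np
o=get_obs();print(o['t'],o['eef_pos'],o['contact_force'])
a=read_camera("top")["img"][110:260,160:360,::-1];b=read_camera("scene")["img"][140:290,150:350,::-1]
im=np.hstack([cv2.resize(x,(400,300),interpolation=cv2.INTER_CUBIC) for x in(a,b)]);cv2.imwrite("pics/f.png",im)
E
```

```text
8.65 [0.46987596 0.16710289 0.20215053] [-0.04398249 -0.95911545 -0.24538512]
```

View pics/f.png

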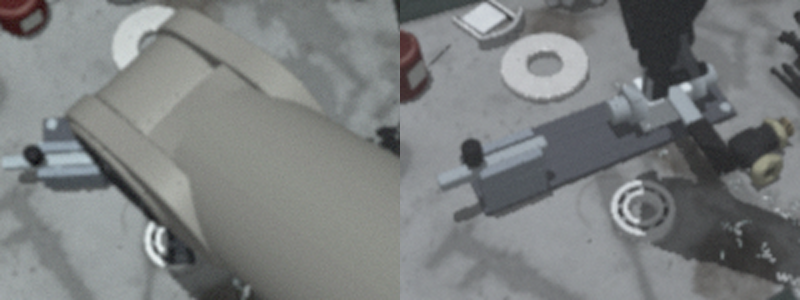

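The scene half shows the lever across the plate at (705,130), the catch knob drawn back at (472,155), and the bearing and elbow in place. At the stop, the finger stood at y = 24 mm in the valve frame, which matches 90°. I'm handing in.

```bash
python3 -c "
from station import *
print(hand_in())"
```

```text
the job is handed in; nothing more can be done
None
```

The job is handed in after about 9 s of robot time, with no verdict returned: the catch is drawn back to its stop, the lever is swung to its shut stop at about 90°, the arm is clear, and the bearing, disc and elbow look untouched.

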